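# Seat and hold a try square in the corner of a squaring plate

## Task

The fence screws of the squaring plate are about to be tightened. Swing the upright stop bar down gently onto its rest, without letting it drop, then take the try square by its knob and press it, flat on the plate, into the corner until one outer face bears on the fence and the other on the lowered stop bar along their whole length. Finish while still holding the square by the knob, pressed firmly against both faces; leave the other things where they are.

Things in the scene. Friction and masses are not known exactly. Their poses are not given: they have to be found in the camera images.
- squaring_plate: Aluminium squaring plate fixed to the bench, 150 x 170 x 12 mm, on the bench's wooden board (its top 6 mm above the bench). Origin: centre of its underside; x points away from the robot (turned up to 0.3 rad either way), y to the left, z up. It carries the fixed fence along its far side and the hinged stop bar along its left side.
- fence: Fixed steel fence on the plate: straight bar along the plate's y, 72 mm long, 12 mm thick, top 13 mm above the plate's top. Origin: centre of its underside, 6 mm behind its working face, which looks to -x. Axes as the plate's.
- stop_bar (a joint): Angle of the stop bar: 0 = down, lying along the plate on its rubber rest; starts upright at 1.45 to 1.6; 1.7 = leaning on its back stop. Hinge at the far end: the free end comes down towards the robot. Only slight friction: it stays near upright, but let go below about 1.1 it drops and slams.
- bar_hinge (a point): Point on the stop bar's hinge axis (the plate's y), mid width, 7.5 mm above the plate's top. The steel bar is 14 mm wide, 11 mm thick and reaches 98 mm from here; down, it runs to the plate's -x and its side towards -y is the corner's second working face, its top 13 mm above the plate's top.
- bar_roller (a point): Centre of the bar's handle, a wooden roller 16 mm in diameter, 18 mm wide, axis parallel to the hinge. From the hinge: 90 mm along the bar and 18 mm square to it (upper side when down, far side when upright). With the bar down, 25.5 mm above the plate's top. Pinched from above by fingers closing along the plate's y, it pivots between them as the bar swings.
- corner (a point): Inner corner at the plate's top face, where the working faces of fence and lowered bar meet: 40 mm along x and 40 mm along y from the plate's centre. The working area lies to -x and -y of it. Axes as the plate's.
- try_square: Loose steel try square, at first flat on the plate's near right part, 0.15 to 0.29 kg: two arms at right angles, each 56 mm long outside, 12 wide, 14 high, and a round knob in the angle. Origin: knob axis at the underside. Outer corner at +22 mm x, +22 mm y; the arms run from there to -x and -y. Ground, oiled metal: it slides easily. Seated, its axes are parallel to the plate's: the +x face bears on the fence, the +y face on the bar.
- square_corner (a point): Outer corner of the square, at the underside.
- square_knob (a point): Where to take the knob: on its axis, 34 mm above the square's underside. The knob is upright and round, 18 mm in diameter from 21 to 45 mm above the underside, so any grip direction from above serves; fingers closing along the diagonal of the angle (towards the outer corner) hold it best against rocking while it is pressed.
- stone_tin: Bystander, leave alone: round white tin, 63 mm across, 21 mm high. Origin: centre of its underside.
- wax_block: Bystander, leave alone: green block of carving wax, 80 x 60 x 22 mm. Origin: centre of its underside.
- gem_jar_1: Bystander, leave alone: small white jar with a dark screw lid, 33 mm across, 24 mm high. Origin: centre of its underside.
- ring_clamp: Bystander, leave alone: wooden ring clamp, 28 x 146 x 24 mm, lying down along its own y. Origin: centre of its underside.

How it is judged:
By the outcome, as a careful person would: the job done as asked, in the order asked, and still so for the second after the job is handed in, while the arm keeps its last pose, push and grip.
It also fails if it takes over 64 s, if anything falls off the work surface, if the arm or the gripper's body presses on something with over 40 N, if the wrist force passes 120 N, or if a joint passes its speed limit or range.

## Robot

A 7-joint arm with a two-finger parallel gripper is mounted at the origin on a cart in front of the work surface, level with it; the furniture and walls round the work are solid. World frame = base frame: x ahead of the robot, y to its left, z up, the work surface at z = 0. Lengths are in mm, angles in rad, forces in N, time in s.
With the tool pointing down it reaches from about 400 to 875 mm from the base axis. Payload 4.4 kg.
Tool frame: the origin (TCP) lies midway between the tips of the shut fingers; the grasp point (between the pads) lies 19 mm behind it (ctrl.grip_point_offset is the distance from the TCP to the grasp point, in mm); z points along the fingers, x is the direction in which the jaws open and shut, and the axes are right-handed (so a half turn about z gives the same grasp; the last joint's range is limited). The gripper opens to 85 mm and grips with 20 to 120 N. Pads are 22 mm wide; open, the fingers measure 114 mm over their backs; the gripper's body (76 mm by 85 mm) begins 54 mm behind the grasp point. The pads swing forward as they close: fully open they stand 13 mm farther back than shut.
Start: joints at [-1.346, 0.628, 0.038, 1.517, -0.027, 0.996, -0.02], TCP at [186.343, 622.731, 231.313] pointing down, gripper open.
Joint ranges: [-3.06, 3.06], [-0.37, 2.12], [-1.25, 1.32], [0.18, 2.47], [-1.1, 4.24], [0.23, 1.98], [-2.94, 2.94]. Speed limits (rad/s): [2.57, 2.57, 3.14, 3.14, 3.14, 3.14, 3.14].

## Interface

Orientations are given as [roll, pitch, yaw] about the fixed x, y, z axes, in that order (R = Rz(yaw) Ry(pitch) Rx(roll)).
In Python, from cell import ctrl, viewer gives the robot as it stands.
- The arm moves only by the tool apply_moves, never from a script. Its argument "series" is a list that holds one entry, the list of rows, each a list of 6 numbers: the shift along the tool's x, y, z normalised to -1 to 1, where 1 is 50 mm, then the turn, a rotation vector about the tool's x, y, z normalised to -1 to 1, where 1 is 6 degrees. In form: [[[tx, ty, tz, rx, ry, rz], ...]]. A call has exactly 5 rows; each row shifts and turns the commanded pose from where the row before left it, along the tool's axes as they then stand; what a row does not reach is not made up. A row lasts 1/8 s, in which the tool goes at most 62.5 mm and 10.7 degrees, less where a joint would pass 70% of its speed; a pose out of reach is approached as far as the arm can. A call with a number of a shift or a turn outside -1 to 1 is refused whole. A call with a gripper value outside its range is refused whole. "claw" is the gripper command: -1 is shut, 1 is fully open, values between are in proportion, set as the call begins (left out, the last holds). The fingers move at their own pace and stop on an object; the grip force is fixed at half the most. Time passes only in rows, so rows that do not move let the fingers close, or fill a call up. It gives the time, the measured TCP pose, the force and the opening at its end, in the units of the state.
- ctrl.read_state(): the state, without advancing time (a new reading comes with each control period).
- viewer.get_image(name): name is "scene" or "top" or "wrist"; returns the picture (400x640x3 uint8, blue, green, red); there is no depth.
- viewer.camera_info(name): a dict with "K" (3x3 intrinsics, pixels), "R" (3x3) and "t" (3): a world point X has camera coordinates R X + t. Camera axes: x right, y down, z forward; pixel columns grow to the right and rows downward; lengths in mm; the calibration is good to about 2 mm. A picture is of the moment at which its call begins: read the wrist's pose just before it. camera_info takes no time and is no camera call; for the wrist camera it gives the pose at the moment of the call.
- ctrl.finish_job(): hands the job in, once; it reports no verdict.
Trained networks look in the newest picture that a camera, given by its name, has taken for a name from the list of things; names that differ only in an ending like _2 or _b are one class to them, and where a whole thing is asked for, a point or a joint stands for the part that bears it (a point fixed in the world has none). Each returns a list of dicts, best first, with "score" (0 to 1); they miss things now and then, are a little off and sometimes report something else, mostly with a low value. They report only what shows in the picture. A call takes as long as a camera call.
- viewer.find_in(camera, label): "location" ([column, row] as shares, 0 to 1, of the picture: columns of its width, rows of its height, amid what is visible of it).
The state is a dict: "clock": time; "qpos": joint angles; "qd": joint speeds; "tau": joint torques, N m; "eef_pos": TCP position; "tool_rot": TCP orientation; "force": force on the tool from outside, world axes, zero at the start; "torque": the same for the moment, N m; "width": finger opening in mm.
Only numpy, scipy, OpenCV 4.12 (cv2) and the standard library are available. Lean on these libraries where they do the work, as an engineer would, in place of code of your own. Each camera call takes 0.05 s, during which the arm holds its last target. There are 200 camera calls.

## Working session

There is one attempt and no reset: what is moved stays moved. The work goes in short steps, Python scripts to look and compute and a tool call to move; the robot and the scene stay as the last step left them, time stands still between calls to the robot, and variables do not carry over. Pictures are saved under pics/ and viewed, about 8 in all and at most 12, crops included, and the job is handed in when it is done.

Besides the shell and the picture viewer there is one more tool, called after "Request:" in YAML: its name, and indented under it one key for each argument. apply_moves: Moves the arm, as the interface text tells. Scaled input: -1 to 1 covers 50 mm each way for a shift and 6 degrees each way for a turn. Its arguments: {"type":"object","properties":{"series":{"type":"array","items":{"type":"array","items":{"type":"array","items":{"type":"number"}}}},"claw":{"type":"number"}},"required":["series"]}

```bash
mkdir -p pics; ls
cat > h.py <<'E'
import numpy as np,cv2
from cell import ctrl,viewer
from scipy.spatial.transform import Rotation as Ro
def ray(cam,px,info=None):
    i=info or viewer.camera_info(cam);K,R,t=map(np.array,(i["K"],i["R"],i["t"]))
    d=R.T@np.linalg.solve(K,[px[0],px[1],1]);return -R.T@t,d
def atz(cam,px,z,info=None):
    c,d=ray(cam,px,info);return c+d*(z-c[2])/d[2]
def proj(cam,X,info=None):
    i=info or viewer.camera_info(cam);K,R,t=map(np.array,(i["K"],i["R"],i["t"]))
    p=K@(R@np.array(X,float)+t);return p[:2]/p[2]
def tri(obs):
    A=np.zeros((3,3));b=np.zeros(3)
    for c,d in obs:
        d=d/np.linalg.norm(d);M=np.eye(3)-np.outer(d,d);A+=M;b+=M@c
    return np.linalg.solve(A,b)
E
python3 - <<'E'
from h import *
s=ctrl.read_state();print(s)
obs={}
for c in("scene","top"):
    im=viewer.get_image(c);cv2.imwrite(f"pics/{c}0.png",im)
    for n in("squaring_plate","fence","bar_hinge","bar_roller","corner","square_corner","square_knob","stone_tin","wax_block","gem_jar_1","ring_clamp"):
        r=viewer.find_in(c,n)
        if r:
            p=np.array(r[0]["location"])*[640,400];obs.setdefault(n,[]).append(ray(c,p));print(c,n,p.round(1),round(r[0]["score"],2),atz(c,p,18).round())
for n,o in obs.items():
    if len(o)>1:print(n,tri(o).round(1))
E
```

```text
pics
{'clock': 0.0, 'qpos': array([-1.34577807,  0.62932987,  0.03846294,  1.51833764, -0.02698761,
        0.99629352, -0.02000219]), 'qd': array([-2.83378789e-04,  1.12446951e-03,  2.41842009e-05,  1.33297760e-03,
        7.49159502e-04,  8.02433541e-04, -2.42212116e-03]), 'tau': array([-1.05464009e-03, -5.63398111e+01,  1.22589670e+00, -1.93452626e+01,
        1.09190232e-02,  1.08587416e-02, -5.39411843e-06]), 'eef_pos': array([186.19181922, 622.13090862, 230.40971484]), 'tool_rot': array([3.14154700e+00, 1.84925167e-03, 1.27996628e+00]), 'force': array([0.49853231, 0.24879095, 0.13509752]), 'torque': array([ 0.01673135, -0.03605568,  0.02575775]), 'width': 85.57351247733294}
scene squaring_plate [335.8 184.7] 0.56 [564. 253.  18.]
scene fence [327.9 192.8] 0.5 [589. 236.  18.]
scene bar_hinge [336.4 182.4] 0.93 [557. 254.  18.]
scene bar_roller [348.8 183.3] 0.53 [557. 284.  18.]
scene corner [335.9 181.7] 0.93 [555. 252.  18.]
scene square_corner [318.7 166.3] 0.67 [515. 206.  18.]
scene square_knob [318.4 163.7] 0.61 [508. 204.  18.]
scene stone_tin [253.  218.2] 0.6 [677.  70
[... 354 characters left out ...]
292.  18.]
top corner [281.3 250.5] 0.73 [548. 247.  18.]
top square_corner [299.8 266.9] 0.83 [519. 212.  18.]
top square_knob [298.9 266.6] 0.85 [519. 214.  18.]
top stone_tin [379.5 186.5] 0.63 [670.  68.  18.]
top wax_block [283.6 140.3] 0.82 [754. 249.  18.]
top gem_jar_1 [389.9 230.4] 0.71 [589.  48.  18.]
top ring_clamp [377.3 123.6] 0.93 [789.  73.  18.]
squaring_plate [551.5 252.6  -2.7]
fence [590.4 236.2  20.7]
bar_hinge [552.6 250.4   9.2]
bar_roller [607.  281.3  99.9]
corner [547.3 250.1   4.1]
square_corner [519.3 209.   24.6]
square_knob [520.4 209.2  37.9]
stone_tin [671.2  66.6   6.4]
wax_block [757.  246.5   6.2]
gem_jar_1 [589.4 138.6 145.2]
ring_clamp [787.2  73.   26.1]
```

Run:
```python
from h import *
a=cv2.imread("pics/top0.png")[180:310,220:360];b=cv2.imread("pics/scene0.png")[120:250,260:400]
f=lambda x:cv2.resize(x,None,fx=4,fy=4,interpolation=cv2.INTER_CUBIC)
cv2.imwrite("pics/c1.png",cv2.resize(np.vstack([f(a)]),(800,743))[:600] if 0 else f(a)); cv2.imwrite("pics/c2.png",f(b))
```

```text
(no output)
```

View pics/c1.png

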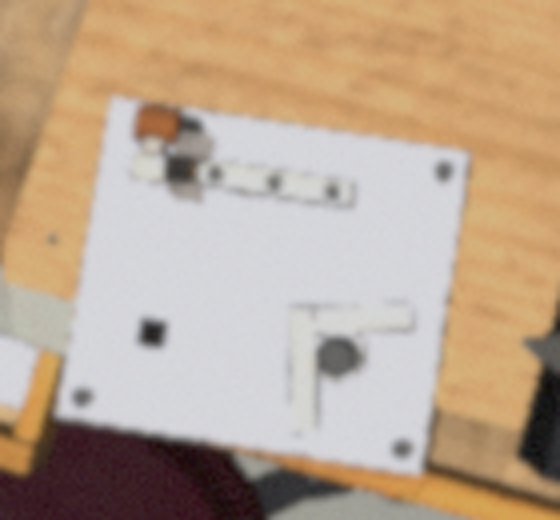

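View pics/c2.png

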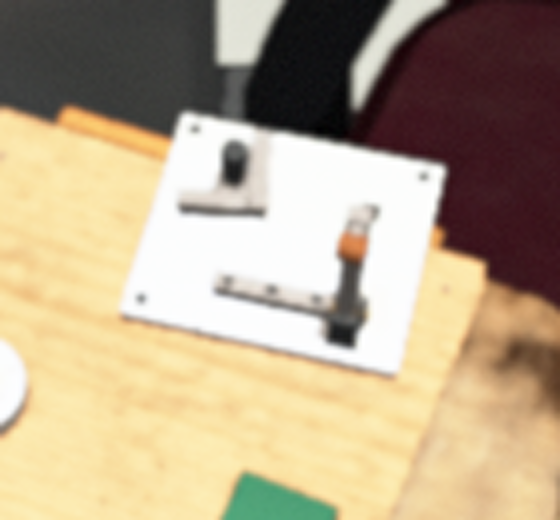

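Run:
```python
from h import *
cs=np.array([(112,97),(468,153),(420,473),(58,415)])/4+[220,180]
P=np.array([atz("top",p,18) for p in cs]);print(P.round(1))
fl,fr,nr,nl=P[:,:2]
print([np.linalg.norm(v).round(1) for v in(fl-fr,fr-nr,nl-nr,fl-nl)])
c=P.mean(0);ax=fl+fr-nl-nr;ay=fl-fr+nl-nr
print(c,np.arctan2(ax[1],ax[0]),np.arctan2(-ay[0],ay[1]))
q=lambda x,y:np.array([x,y])/4+[220,180]
for n,p,z in(("fence L",q(215,172),31),("fenceRnear",q(352,207),31),("knob",q(338,355),63),("sqcorner",q(293,305),32),("sq armx end",q(302,435),32),("sq army end",q(412,305),32),("rest",q(152,333),20),("roller",q(157,122),115)):print(n,atz("top",p,z).round(1))
q2=lambda x,y:np.array([x,y])/4+[260,120]
print("roller tri",tri([ray("top",q(157,122)),ray("scene",q2(352,245))]),"knobtop",tri([ray("top",q(338,355)),ray("scene",q2(234,150))]))
print("scene corners",[atz("scene",q2(*p),18).round(1) for p in((397,372),(124,313),(185,113),(446,165))])
i=viewer.camera_info("wrist");R=np.array(i["R"]);s=ctrl.read_state();T=Ro.from_euler("xyz",s["tool_rot"]).as_matrix()
print("cam in tool",T.T@(-R.T@i["t"]-s["eef_pos"]),"axes in tool",(T.T@R.T).round(2),i["K"])
```

```text
[[631.5 311.2  18. ]
 [609.  145.5  18. ]
 [463.3 164.9  18. ]
 [485.4 330.5  18. ]]
[np.float64(167.2), np.float64(146.9), np.float64(167.1), np.float64(147.4)]
[547.31562134 238.04302284  18.        ] -0.13154016925580655 -0.13382186227310858
fence L [597.  260.9  31. ]
fenceRnear [582.5 198.2  31. ]
knob [517.1 201.8  63. ]
sqcorner [537.8 223.7  32. ]
sq armx end [480.1 218.2  32. ]
sq army end [539.  170.1  32. ]
rest [523.5 288.6  20. ]
roller [612.7 277.4 115. ]
roller tri [612.47744947 278.12906955 116.62961787] knobtop [516.61241632 203.56986202  57.17250024]
scene corners [array([634.7, 314.4,  18. ]), array([613.8, 150.1,  18. ]), array([463.8, 167.8,  18. ]), array([485.2, 336.1,  18. ])]
cam in tool [  -0.29289208  -78.31704348 -143.24322691] axes in tool [[ 1.    0.   -0.  ]
 [-0.    0.95  0.31]
 [ 0.   -0.31  0.95]] [[305.98872335   0.         321.93434641]
 [  0.         305.98872335 199.04380961]
 [  0.           0.           1.        ]]
```

```bash
cat >> h.py <<'E'
import json,os
def load():
    if os.path.exists("cmd.json"):
        d=json.load(open("cmd.json"));return np.array(d["p"]),Ro.from_quat(d["q"])
    return np.array([186.343,622.731,231.313]),Ro.from_euler("xyz",[np.pi,0,1.28])
def save(p,r): json.dump({"p":list(p),"q":list(r.as_quat())},open("cmd.json","w"))
def down(yaw): return Ro.from_euler("xyz",[np.pi,0,yaw])
def plan(wps,start=None,dec=3):
    """wps: list of (pos, Rot); one row each from commanded pose; prints rows, saves cmd"""
    p,r=start or load();rows=[]
    for q,o in wps:
        d=r.inv().apply(np.array(q)-p)/50;w=(r.inv()*o).as_rotvec()/np.radians(6)
        row=np.round(np.r_[d,w],dec)+0.0
        assert abs(row).max()<=1,row
        p=p+r.apply(row[:3]*50);r=r*Ro.from_rotvec(row[3:]*np.radians(6));rows.append(row.tolist())
    while len(rows)%5:rows.append([0]*6)
    for k in range(0,len(rows),5):print(json.dumps([[[int(x) if x==int(x) else x for x in w] for w in rows[k:k+5]]]))
    save(p,r);print("cmd",p.round(1),r.as_euler("xyz").round(3))
def line(q,yaw,n):
    p,r=load();y0=r.as_euler("xyz")[2];dy=(yaw-y0+np.pi)%(2*np.pi)-np.pi
    return [(p+(np.array(q)-p)*k/n,down(y0+dy*k/n)) for k in range(1,n+1)]
def st():
    s=ctrl.read_state();p,r=load()
    print("t",round(s["clock"],2),"p",s["eef_pos"].round(1),"rot",s["tool_rot"].round(3),"F",s["force"].round(1),"T",s["torque"].round(2),"w",round(s["width"],1),"| cmd",p.round(1))
    return s
E
python3 - <<'E'
from h import *
plan(line([505,235,160],1.438,15),dec=2)
E
```

```text
[[[-0.37, 0.56, 0.1, 0, 0, -0.1], [-0.38, 0.55, 0.09, 0, 0, -0.1], [-0.39, 0.54, 0.1, 0, 0, -0.1], [-0.39, 0.55, 0.09, 0, 0, -0.1], [-0.39, 0.54, 0.1, 0, 0, -0.1]]]
[[[-0.41, 0.53, 0.09, 0, 0, -0.1], [-0.4, 0.53, 0.1, 0, 0, -0.1], [-0.42, 0.53, 0.09, 0, 0, -0.1], [-0.42, 0.52, 0.1, 0, 0, -0.11], [-0.42, 0.52, 0.09, 0, 0, -0.1]]]
[[[-0.43, 0.51, 0.1, 0, 0, -0.1], [-0.44, 0.51, 0.09, 0, 0, -0.1], [-0.44, 0.5, 0.1, 0, 0, -0.1], [-0.44, 0.5, 0.09, 0, 0, -0.1], [-0.45, 0.5, 0.1, 0, 0, -0.1]]]
cmd [505.2 235.1 159.8] [3.142 0.    1.438]
```

Request:
apply_moves:
  series:
    - [[-0.37,0.56,0.1,0,0,-0.1],[-0.38,0.55,0.09,0,0,-0.1],[-0.39,0.54,0.1,0,0,-0.1],[-0.39,0.55,0.09,0,0,-0.1],[-0.39,0.54,0.1,0,0,-0.1]]

```text
clock: 1.82
eef_pos: [293.6, 492.9, 207.3]
tool_rot: [3.141, -0.0, 1.333]
force: [0.8, 0.2, -0.0]
width: 85.5
```

Request:
apply_moves:
  series:
    - [[-0.41,0.53,0.09,0,0,-0.1],[-0.4,0.53,0.1,0,0,-0.1],[-0.42,0.53,0.09,0,0,-0.1],[-0.42,0.52,0.1,0,0,-0.11],[-0.42,0.52,0.09,0,0,-0.1]]

```text
clock: 2.45
eef_pos: [399.6, 363.5, 183.8]
tool_rot: [3.141, -0.0, 1.386]
force: [0.0, 0.3, -0.4]
width: 85.3
```

Request:
apply_moves:
  series:
    - [[-0.43,0.51,0.1,0,0,-0.1],[-0.44,0.51,0.09,0,0,-0.1],[-0.44,0.5,0.1,0,0,-0.1],[-0.44,0.5,0.09,0,0,-0.1],[-0.45,0.5,0.1,0,0,-0.1]]

```text
clock: 3.08
eef_pos: [506.1, 234.4, 159.8]
tool_rot: [3.141, -0.0, 1.438]
force: [-0.4, -0.2, 0.3]
width: 85.2
```

Run:
```python
from h import *
st();i=viewer.camera_info("wrist");im=viewer.get_image("wrist");cv2.imwrite("pics/w1.png",im)
import pickle;pickle.dump(i,open("w1.pkl","wb"))
for n in("bar_hinge","bar_roller","corner","square_corner","square_knob","fence"):
    r=viewer.find_in("wrist",n)
    if r:p=np.array(r[0]["location"])*[640,400];print(n,p.round(1),round(r[0]["score"],2))
u=np.array([.991,-.132,0]);v=np.array([.132,.991,0])
cv2.imwrite("pics/w1c.png",cv2.resize(im[40:390,130:530],(800,700))[:600] if 0 else cv2.resize(im,(800,500)))
```

```text
t 3.08 p [506.1 234.4 159.8] rot [ 3.141 -0.     1.438] F [-0.4 -0.2  0.3] T [ 0.01 -0.02 -0.  ] w 85.2 | cmd [505.2 235.1 159.8]
bar_hinge [343.7 226.2] 0.79
bar_roller [390.7 317.5] 0.96
corner [344.4 228.4] 0.6
square_corner [300.  210.8] 0.86
square_knob [301.6 207.8] 0.75
fence [331.9 269.5] 0.97
```

View pics/w1c.png

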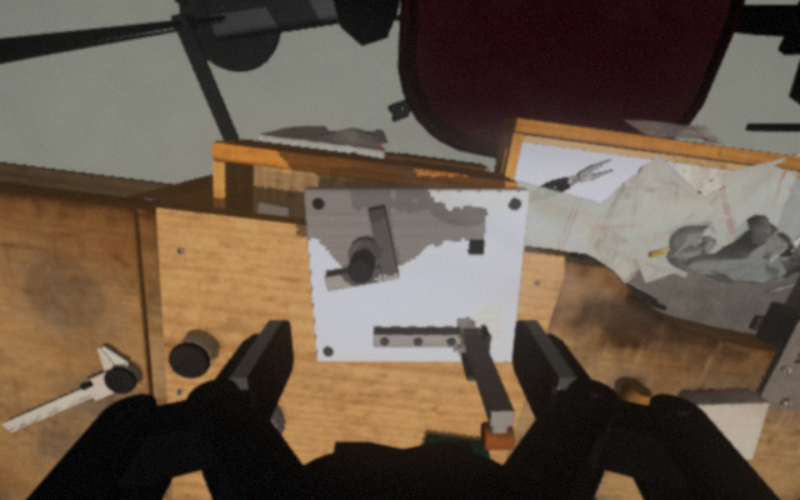

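Run:
```python
from h import *
import pickle;i=pickle.load(open("w1.pkl","rb"));im=cv2.imread("pics/w1.png")
def W(x,y,z):return atz("wrist",(x/1.25,y/1.25),z,i)
for n,p,z in(("nr",(306,190),18),("nl",(529,189),18),("fl",(513,361),18),("fr",(318,360),18)):print(n,W(*p,z).round(1))
c=np.mean([W(*p,18) for p in((306,190),(529,189),(513,361),(318,360))],0);print(c)
print("roller",W(498,436,116.6).round(1),"tri",tri([ray("wrist",(498/1.25,436/1.25),i),ray("top",np.array([157,122])/4+[220,180]),ray("scene",np.array([352,245])/4+[260,120])]).round(1))
print("knobtop",W(364,249,63).round(1),"fence near face L/R top",W(458,327,31).round(1),W(374,328,31).round(1))
cv2.imwrite("pics/w1d.png",np.hstack([cv2.resize(im[140:300,240:430],None,fx=3,fy=3,interpolation=cv2.INTER_CUBIC)[:480],cv2.resize(im[290:390,350:430],(230,287),interpolation=cv2.INTER_CUBIC)[[*range(287)]+[0]*193]]))
```

```text
nr [464.6 166.6  18. ]
nl [485.7 331.5  18. ]
fl [633.5 313.2  18. ]
fr [610.4 146.1  18. ]
[548.56328951 239.35574075  18.        ]
roller [614.5 278.  116.6] tri [612.9 278.  117.8]
knobtop [502.1 208.6  63. ] fence near face L/R top [586.7 267.8  31. ] [578.8 201.   31. ]
```

View pics/w1d.png

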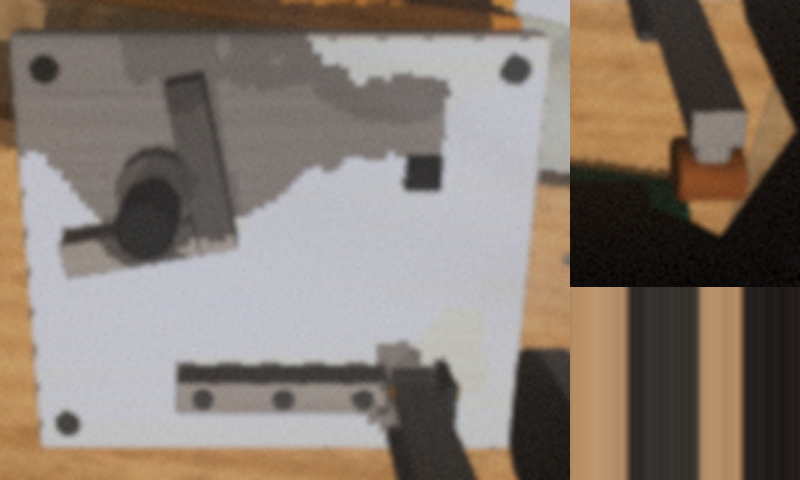

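Run:
```python
from h import *
import pickle;i=pickle.load(open("w1.pkl","rb"))
def W(x,y,z):return atz("wrist",(240+x/3,140+y/3),z,i)
k=W(148,216,63);print("knobtop",k.round(1))
c=W(238,246,32);a=W(68,278,32);b=W(205,72,32);print("sq",c.round(1),a.round(1),b.round(1))
th1=np.arctan2(-(c-a)[0],(c-a)[1]);th2=np.arctan2((c-b)[1],(c-b)[0]);print("yaw",th1,th2,np.linalg.norm(c-a),np.linalg.norm(c-b))
for th in(th1,th2):
    print("knob from corner",c[:2]-Ro.from_euler("z",th).apply([22,22,0])[:2])
f1=W(177,384,31);f2=W(385,384,31);print("fence",f1.round(1),f2.round(1))
C=np.array([548.5,239.5]);yaw=-.133;R=np.array([[np.cos(yaw),np.sin(yaw)],[-np.sin(yaw),np.cos(yaw)]])
for n,X in(("f1",f1),("f2",f2),("knob",k),("corner",c),("roller",np.array([613.3,278,0])),("rest",W(423,172,19))):print(n,(R@(X[:2]-C)).round(1))
P=[W(*p,18) for p in((10,33),(548,35),(512,447),(42,446))];print(np.array(P).round(1),np.mean(P,0))
```

```text
knobtop [513.  205.3  63. ]
sq [537.8 226.9  32. ] [541.6 171.2  32. ] [480.9 224.7  32. ]
yaw 0.06821708606070405 0.03954912498962387 55.871236995206594 56.93769519002306
knob from corner [517.33692424 203.49030087]
knob from corner [516.67319981 204.08609288]
fence [585.  199.8  31. ] [594.2 269.1  31. ]
f1 [ 41.4 -34.5]
f2 [41.3 35.4]
knob [-30.6 -38.6]
corner [ -9.  -13.9]
roller [59.1 46.8]
rest [-29.6  46.1]
[[463.5 165.4  18. ]
 [486.1 331.   18. ]
 [633.8 313.5  18. ]
 [611.2 145.5  18. ]] [548.64626227 238.85882585  18.        ]
```

```bash
cat >> h.py <<'E'
C=np.array([548.6,239.0]);YAW=-.133
def pw(x,y,z=0):  # plate xy -> world
    return np.r_[C+np.array([[np.cos(YAW),-np.sin(YAW)],[np.sin(YAW),np.cos(YAW)]])@[x,y],z]
def wp(X):
    return np.array([[np.cos(YAW),np.sin(YAW)],[-np.sin(YAW),np.cos(YAW)]])@(np.array(X)[:2]-C)
E
python3 - <<'E'
from h import *
import pickle;i=pickle.load(open("w1.pkl","rb"))
def W(x,y,z):return atz("wrist",(240+x/3,140+y/3),z,i)
print("pin",wp(W(445,378,25.5)),"clevis",wp(W(397,355,30)), "tip", wp(atz("wrist",(401.6,335.3),123,i)))
t=pw(59.1,47.3)
plan(line([*t[:2],152],1.438,5),dec=2)
plan(line([*t[:2],98],1.438,3),dec=2)
E
```

```text
pin [42.08539048 57.25115938] clevis [30.80206464 39.55549287] tip [41.78763854 46.79283223]
[[[0.23, 0.41, 0.03, 0, 0, 0], [0.22, 0.4, 0.03, 0, 0, 0], [0.23, 0.41, 0.03, 0, 0, 0], [0.23, 0.41, 0.04, 0, 0, 0], [0.23, 0.4, 0.03, 0, 0, 0]]]
cmd [613.4 278.2 151.8] [3.142 0.    1.438]
[[[0, 0, 0.36, 0, 0, 0], [0, 0, 0.36, 0, 0, 0], [0, 0, 0.36, 0, 0, 0], [0, 0, 0, 0, 0, 0], [0, 0, 0, 0, 0, 0]]]
cmd [613.4 278.2  97.8] [3.142 0.    1.438]
```

Request:
apply_moves:
  series:
    - [[0.23,0.41,0.03,0,0,0],[0.22,0.4,0.03,0,0,0],[0.23,0.41,0.03,0,0,0],[0.23,0.41,0.04,0,0,0],[0.23,0.4,0.03,0,0,0]]

```text
clock: 4.05
eef_pos: [613.2, 280.0, 151.8]
tool_rot: [-3.141, -0.0, 1.44]
force: [0.3, 0.8, -0.0]
width: 85.4
```

Run:
```python
from h import *
st();i=viewer.camera_info("wrist");im=viewer.get_image("wrist")
r=viewer.find_in("wrist","bar_roller")
for d in r[:2]:p=np.array(d["location"])*[640,400];print(p,d["score"],wp(atz("wrist",p,117,i)))
q=proj("wrist",pw(59.1,47.3,117),i);print("expect",q)
im2=im.copy();cv2.circle(im2,tuple(int(v) for v in q),2,(0,255,0),-1)
cv2.imwrite("pics/w2.png",cv2.resize(im2[150:400,170:490],(768,600)))
```

```text
t 4.05 p [613.2 280.  151.8] rot [-3.141 -0.     1.44 ] F [ 0.3  0.8 -0. ] T [ 0.   -0.02 -0.05] w 85.4 | cmd [613.4 278.2  97.8]
[319.68 209.68] 0.75 [44.71340786 47.18014574]
[267.2 175.8] 0.45 [23.29973112 15.83180694]
expect [319.86202364 231.05859375]
```

View pics/w2.png

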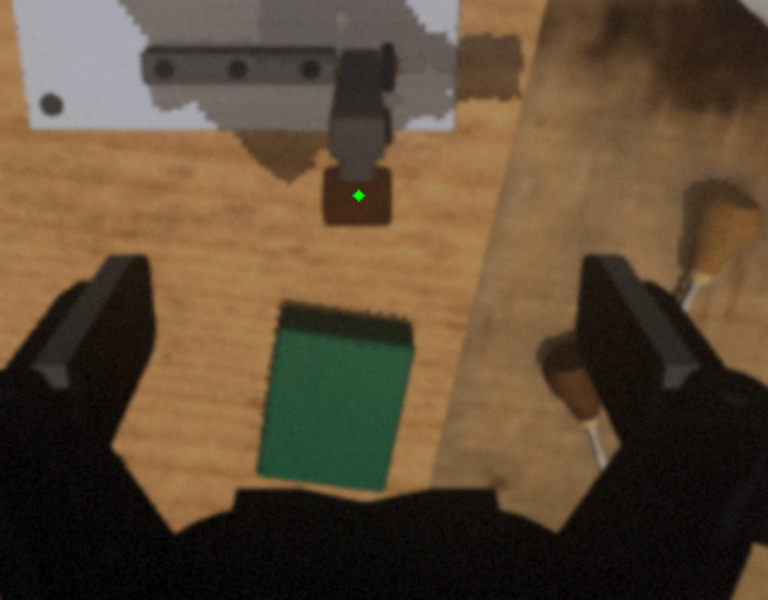

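Request:
apply_moves:
  series:
    - [[0,0,0.36,0,0,0],[0,0,0.36,0,0,0],[0,0,0.36,0,0,0],[0,0,0,0,0,0],[0,0,0,0,0,0]]

```text
clock: 4.78
eef_pos: [613.6, 278.2, 97.9]
tool_rot: [3.141, -0.0, 1.438]
force: [0.1, 0.0, 0.1]
width: 85.0
```

Request:
apply_moves:
  series:
    - [[0,0,0,0,0,0],[0,0,0,0,0,0],[0,0,0,0,0,0],[0,0,0,0,0,0],[0,0,0,0,0,0]]
  claw: -1

```text
clock: 5.4
eef_pos: [613.7, 277.9, 98.1]
tool_rot: [3.141, 0.0, 1.438]
force: [-0.1, -1.1, 2.8]
width: 16.7
```

Run:
```python
from h import *
st();print("wp",wp(ctrl.read_state()["eef_pos"]))
```

```text
t 5.4 p [613.7 277.9  98.1] rot [3.141 0.    1.438] F [-0.1 -1.1  2.8] T [-0.23  0.07  0.01] w 16.7 | cmd [613.4 278.2  97.8]
wp [59.34149758 47.14791052]
```

```bash
cat >> h.py <<'E'
def swing(hx,a0,a1,n,off=np.zeros(3)):
    """relative roller displacement a0->a1 from commanded pose"""
    p,r=load();f=lambda a:np.array([-91.78*np.cos(a+.1974),91.78*np.sin(a+.1974)])
    w=[]
    for k in range(1,n+1):
        d=f(a0+(a1-a0)*k/n)-f(a0);w.append((p+np.array([np.cos(YAW)*d[0],np.sin(YAW)*d[0],d[1]])+off*k/n,r))
    return w
E
python3 - <<'E'
from h import *
plan(swing(46,1.519,1.25,10))
E
```

```text
[[[0, -0.049, -0.007, 0, 0, 0], [0, -0.049, -0.005, 0, 0, 0], [0, -0.049, -0.004, 0, 0, 0], [0, -0.05, -0.002, 0, 0, 0], [0, -0.049, -0.001, 0, 0, 0]]]
[[[0, -0.049, 0, 0, 0, 0], [0, -0.05, 0.001, 0, 0, 0], [0, -0.049, 0.003, 0, 0, 0], [0, -0.049, 0.004, 0, 0, 0], [0, -0.049, 0.006, 0, 0, 0]]]
cmd [589.  281.5  98.1] [3.142 0.    1.438]
```

Request:
apply_moves:
  series:
    - [[0,-0.049,-0.007,0,0,0],[0,-0.049,-0.005,0,0,0],[0,-0.049,-0.004,0,0,0],[0,-0.05,-0.002,0,0,0],[0,-0.049,-0.001,0,0,0]]

```text
clock: 6.02
eef_pos: [601.4, 279.5, 99.0]
tool_rot: [3.141, 0.0, 1.438]
force: [2.8, -2.1, 3.6]
width: 16.6
```

Request:
apply_moves:
  series:
    - [[0,-0.049,0,0,0,0],[0,-0.05,0.001,0,0,0],[0,-0.049,0.003,0,0,0],[0,-0.049,0.004,0,0,0],[0,-0.049,0.006,0,0,0]]

```text
clock: 6.65
eef_pos: [588.8, 281.3, 98.1]
tool_rot: [-3.141, 0.0, 1.438]
force: [2.3, -3.5, 4.1]
width: 16.5
```

Run:
```python
from h import *
s=st();print("wp",wp(s["eef_pos"]))
```

```text
t 6.65 p [588.8 281.3  98.1] rot [-3.141  0.     1.438] F [ 2.3 -3.5  4.1] T [-0.76 -0.57 -0.01] w 16.5 | cmd [589.  281.5  98.1]
wp [34.19735407 47.24196534]
```

Run:
```python
from h import *
plan(swing(46,1.25,.8,15))
```

```text
[[[0, -0.055, 0.008, 0, 0, 0], [0, -0.054, 0.009, 0, 0, 0], [0, -0.054, 0.011, 0, 0, 0], [0, -0.053, 0.012, 0, 0, 0], [0, -0.054, 0.014, 0, 0, 0]]]
[[[0, -0.052, 0.016, 0, 0, 0], [0, -0.053, 0.017, 0, 0, 0], [0, -0.052, 0.019, 0, 0, 0], [0, -0.051, 0.02, 0, 0, 0], [0, -0.05, 0.022, 0, 0, 0]]]
[[[0, -0.05, 0.024, 0, 0, 0], [0, -0.049, 0.024, 0, 0, 0], [0, -0.049, 0.027, 0, 0, 0], [0, -0.047, 0.027, 0, 0, 0], [0, -0.047, 0.03, 0, 0, 0]]]
cmd [550.8 286.6  84.1] [3.142 0.    1.438]
```

Request:
apply_moves:
  series:
    - [[0,-0.055,0.008,0,0,0],[0,-0.054,0.009,0,0,0],[0,-0.054,0.011,0,0,0],[0,-0.053,0.012,0,0,0],[0,-0.054,0.014,0,0,0]]

```text
clock: 7.28
eef_pos: [575.2, 283.1, 95.1]
tool_rot: [-3.141, 0.0, 1.438]
force: [0.7, -4.2, 4.4]
width: 16.8
```

Request:
apply_moves:
  series:
    - [[0,-0.052,0.016,0,0,0],[0,-0.053,0.017,0,0,0],[0,-0.052,0.019,0,0,0],[0,-0.051,0.02,0,0,0],[0,-0.05,0.022,0,0,0]]

```text
clock: 7.9
eef_pos: [562.5, 284.8, 90.5]
tool_rot: [-3.141, 0.0, 1.438]
force: [0.2, -5.2, 3.8]
width: 16.9
```

Request:
apply_moves:
  series:
    - [[0,-0.05,0.024,0,0,0],[0,-0.049,0.024,0,0,0],[0,-0.049,0.027,0,0,0],[0,-0.047,0.027,0,0,0],[0,-0.047,0.03,0,0,0]]

```text
clock: 8.52
eef_pos: [550.4, 286.4, 83.9]
tool_rot: [-3.141, 0.0, 1.438]
force: [0.3, -4.5, 4.3]
width: 16.6
```

Run:
```python
from h import *
s=st();print("wp",wp(s["eef_pos"]))
plan(swing(46,.8,.4,15))
```

```text
t 8.53 p [550.4 286.4  83.9] rot [-3.141  0.     1.438] F [ 0.3 -4.5  4.3] T [-1.1  -0.14 -0.06] w 16.6 | cmd [550.8 286.6  84.1]
wp [-4.53208633 47.26423544]
[[[0, -0.041, 0.027, 0, 0, 0], [0, -0.04, 0.028, 0, 0, 0], [0, -0.039, 0.03, 0, 0, 0], [0, -0.039, 0.03, 0, 0, 0], [0, -0.037, 0.031, 0, 0, 0]]]
[[[0, -0.037, 0.032, 0, 0, 0], [0, -0.036, 0.034, 0, 0, 0], [0, -0.035, 0.034, 0, 0, 0], [0, -0.034, 0.035, 0, 0, 0], [0, -0.033, 0.036, 0, 0, 0]]]
[[[0, -0.032, 0.037, 0, 0, 0], [0, -0.032, 0.038, 0, 0, 0], [0, -0.03, 0.038, 0, 0, 0], [0, -0.029, 0.039, 0, 0, 0], [0, -0.028, 0.041, 0, 0, 0]]]
cmd [525.  290.   58.6] [3.142 0.    1.438]
```

Forces stay small; continue.

Request:
apply_moves:
  series:
    - [[0,-0.041,0.027,0,0,0],[0,-0.04,0.028,0,0,0],[0,-0.039,0.03,0,0,0],[0,-0.039,0.03,0,0,0],[0,-0.037,0.031,0,0,0]]

```text
clock: 9.15
eef_pos: [540.5, 287.8, 76.5]
tool_rot: [-3.141, 0.0, 1.438]
force: [-0.6, -4.6, 4.1]
width: 16.8
```

Request:
apply_moves:
  series:
    - [[0,-0.037,0.032,0,0,0],[0,-0.036,0.034,0,0,0],[0,-0.035,0.034,0,0,0],[0,-0.034,0.035,0,0,0],[0,-0.033,0.036,0,0,0]]

```text
clock: 9.78
eef_pos: [531.7, 289.0, 67.9]
tool_rot: [-3.14, 0.0, 1.438]
force: [-1.8, -4.2, 4.5]
width: 17.1
```

Request:
apply_moves:
  series:
    - [[0,-0.032,0.037,0,0,0],[0,-0.032,0.038,0,0,0],[0,-0.03,0.038,0,0,0],[0,-0.029,0.039,0,0,0],[0,-0.028,0.041,0,0,0]]

```text
clock: 10.4
eef_pos: [524.2, 290.0, 58.2]
tool_rot: [-3.14, 0.0, 1.438]
force: [-2.0, -5.0, 3.7]
width: 16.9
```

Run:
```python
from h import *
s=st();print("wp",wp(s["eef_pos"]))
plan(swing(46,.4,.06,15))
```

```text
t 10.4 p [524.2 290.   58.2] rot [-3.14   0.     1.438] F [-2.  -5.   3.7] T [-1.01  0.03 -0.08] w 16.9 | cmd [525.  290.   58.6]
wp [-30.92888441  47.3076283 ]
[[[0, -0.023, 0.035, 0, 0, 0], [0, -0.022, 0.035, 0, 0, 0], [0, -0.022, 0.036, 0, 0, 0], [0, -0.02, 0.036, 0, 0, 0], [0, -0.02, 0.036, 0, 0, 0]]]
[[[0, -0.019, 0.037, 0, 0, 0], [0, -0.018, 0.038, 0, 0, 0], [0, -0.017, 0.038, 0, 0, 0], [0, -0.017, 0.038, 0, 0, 0], [0, -0.015, 0.038, 0, 0, 0]]]
[[[0, -0.015, 0.039, 0, 0, 0], [0, -0.014, 0.04, 0, 0, 0], [0, -0.012, 0.039, 0, 0, 0], [0, -0.012, 0.04, 0, 0, 0], [0, -0.011, 0.04, 0, 0, 0]]]
cmd [512.2 291.7  30.3] [3.142 0.    1.438]
```

Request:
apply_moves:
  series:
    - [[0,-0.023,0.035,0,0,0],[0,-0.022,0.035,0,0,0],[0,-0.022,0.036,0,0,0],[0,-0.02,0.036,0,0,0],[0,-0.02,0.036,0,0,0]]

```text
clock: 11.02
eef_pos: [519.0, 290.7, 49.3]
tool_rot: [-3.141, 0.0, 1.438]
force: [-2.8, -4.4, 3.5]
width: 16.6
```

Request:
apply_moves:
  series:
    - [[0,-0.019,0.037,0,0,0],[0,-0.018,0.038,0,0,0],[0,-0.017,0.038,0,0,0],[0,-0.017,0.038,0,0,0],[0,-0.015,0.038,0,0,0]]

```text
clock: 11.65
eef_pos: [514.7, 291.3, 39.8]
tool_rot: [-3.14, 0.0, 1.438]
force: [-2.0, -4.4, 3.8]
width: 17.0
```

Request:
apply_moves:
  series:
    - [[0,-0.015,0.039,0,0,0],[0,-0.014,0.04,0,0,0],[0,-0.012,0.039,0,0,0],[0,-0.012,0.04,0,0,0],[0,-0.011,0.04,0,0,0]]

```text
clock: 12.28
eef_pos: [511.5, 291.7, 29.9]
tool_rot: [-3.14, 0.0, 1.438]
force: [-0.8, -4.1, 3.7]
width: 16.8
```

Run:
```python
from h import *
s=st();print("wp",wp(s["eef_pos"]))
plan(swing(46,.06,-.02,5))
```

```text
t 12.28 p [511.5 291.7  29.9] rot [-3.14   0.     1.438] F [-0.8 -4.1  3.7] T [-1.03  0.08 -0.05] w 16.8 | cmd [512.2 291.7  30.3]
wp [-43.79158794  47.32008348]
[[[0, -0.007, 0.028, 0, 0, 0], [0, -0.007, 0.029, 0, 0, 0], [0, -0.006, 0.029, 0, 0, 0], [0, -0.006, 0.028, 0, 0, 0], [0, -0.006, 0.029, 0, 0, 0]]]
cmd [510.7 291.9  23.2] [3.142 0.    1.438]
```

Request:
apply_moves:
  series:
    - [[0,-0.007,0.028,0,0,0],[0,-0.007,0.029,0,0,0],[0,-0.006,0.029,0,0,0],[0,-0.006,0.028,0,0,0],[0,-0.006,0.029,0,0,0]]

```text
clock: 12.9
eef_pos: [510.0, 291.9, 22.8]
tool_rot: [-3.141, 0.0, 1.438]
force: [-2.5, -5.0, 3.3]
width: 16.6
```

Run:
```python
from h import *
s=st();print("wp",wp(s["eef_pos"]))
```

```text
t 12.9 p [510.  291.9  22.8] rot [-3.141  0.     1.438] F [-2.5 -5.   3.3] T [-0.94  0.16 -0.02] w 16.6 | cmd [510.7 291.9  23.2]
wp [-45.24644753  47.32830538]
```

Request:
apply_moves:
  series:
    - [[0,-0.001,0.008,0,0,0],[0,0,0.008,0,0,0],[0,-0.001,0.008,0,0,0],[0,0,0.008,0,0,0],[0,0,0,0,0,0]]

```text
clock: 13.52
eef_pos: [509.8, 291.9, 21.3]
tool_rot: [-3.14, 0.0, 1.438]
force: [-3.0, -4.9, 2.6]
width: 16.9
```

Run:
```python
from h import *
p,r=load();save(p+[-.1,0,-1.6],r)
st()
i=viewer.camera_info("wrist");im=viewer.get_image("wrist");import pickle;pickle.dump(i,open("w3.pkl","wb"));cv2.imwrite("pics/w3.png",im)
cv2.imwrite("pics/w3c.png",cv2.resize(im[100:400,160:480],(640,600)))
t=viewer.get_image("top");cv2.imwrite("pics/top3.png",t)
```

```text
t 13.53 p [509.8 291.9  21.3] rot [-3.14   0.     1.438] F [-3.  -4.9  2.6] T [-0.89  0.3  -0.04] w 16.9 | cmd [510.6 291.9  21.6]
```

View pics/w3c.png

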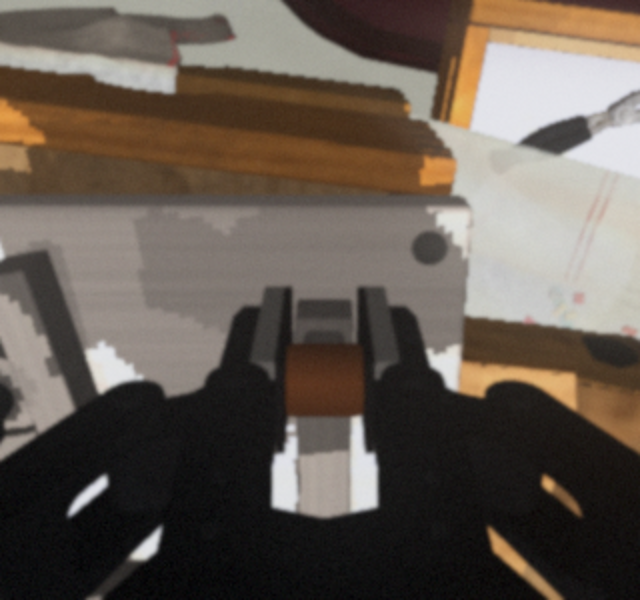

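Run:
```python
from h import *
import pickle;i=pickle.load(open("w3.pkl","rb"));im=cv2.imread("pics/w3.png").copy()
for hx in(44,47):
  for a in(0,.05,.1):
    f=lambda l,h,y:pw(hx-l*np.cos(a)+h*np.sin(a),47+y,25.5+l*np.sin(a)+h*np.cos(a))
    g=lambda *q:(((proj("wrist",f(*q),i)-[160,100])*2).round())
    print(hx,a,"roller L/R",g(90,18,-9),g(90,18,9),"end top",g(98,5.5,-7),g(98,5.5,7),"end bot",g(98,-5.5,-7))
# grip geometry at end of roller in pads
print("TCP",(proj("wrist",ctrl.read_state()["eef_pos"],i)-[160,100])*2)
```

```text
44 0 roller L/R [285. 360.] [364. 360.] end top [296. 303.] [354. 303.] end bot [298. 283.]
44 0.05 roller L/R [284. 375.] [366. 376.] end top [295. 314.] [355. 314.] end bot [297. 291.]
44 0.1 roller L/R [283. 392.] [367. 393.] end top [294. 327.] [356. 327.] end bot [296. 300.]
47 0 roller L/R [286. 372.] [364. 372.] end top [296. 314.] [354. 314.] end bot [298. 293.]
47 0.05 roller L/R [284. 387.] [365. 387.] end top [295. 325.] [354. 325.] end bot [297. 302.]
47 0.1 roller L/R [283. 404.] [367. 404.] end top [294. 338.] [355. 339.] end bot [296. 311.]
TCP [326.08055461 314.29319311]
```

Request:
apply_moves:
  series:
    - [[0,0,0.008,0,0,0],[0,0,0.008,0,0,0],[0,0,0.008,0,0,0],[0,0,0,0,0,0],[0,0,0,0,0,0]]

```text
clock: 14.25
eef_pos: [509.6, 292.0, 20.0]
tool_rot: [-3.14, 0.001, 1.438]
force: [-2.9, -4.8, 2.6]
width: 16.6
```

Run:
```python
from h import *
p,r=load();save(p+[0,0,-1.2],r)
st()
i=viewer.camera_info("wrist");im=viewer.get_image("wrist");cv2.imwrite("pics/w4.png",im)
a=cv2.imread("pics/w3.png")
# track motion of roller / bar end between images
for n,(x,y,w,h) in {"roller":(298,262,46,50),"end":(304,244,36,20),"mound":(362,210,24,26)}.items():
    t=a[y:y+h,x:x+w];r=cv2.matchTemplate(im[y-12:y+h+12,x-12:x+w+12],t,cv2.TM_CCOEFF_NORMED)
    m=cv2.minMaxLoc(r);print(n,m[1],np.array(m[3])-12)
```

```text
t 14.25 p [509.6 292.   20. ] rot [-3.140e+00  1.000e-03  1.438e+00] F [-2.9 -4.8  2.6] T [-0.81  0.26  0.  ] w 16.6 | cmd [510.6 291.9  20.4]
roller 0.9901164174079895 [0 0]
end 0.9922131896018982 [0 0]
mound 0.988219678401947 [0 1]
```

Run:
```python
from h import *
import pickle;i=pickle.load(open("w3.pkl","rb"));j=viewer.camera_info("wrist")
a=cv2.imread("pics/w3.png",0);b=cv2.imread("pics/w4.png",0)
P=pw(-42.5,47,43.5)
print("static",proj("wrist",P,j)-proj("wrist",P,i),"moving",proj("wrist",P+[-.1,0,-1.3],j)-proj("wrist",P,i))
E_=pw(-49.5,47,31);print("end static",proj("wrist",E_,j)-proj("wrist",E_,i))
M=pw(-66,75,18);print("mound",proj("wrist",M,j)-proj("wrist",M,i))
for n,(x,y,w,h) in {"roller":(298,262,46,50),"end":(304,244,36,20),"mound":(362,210,24,26),"finger":(270,250,20,50)}.items():
    W=np.eye(2,3,dtype=np.float32)
    cc,W=cv2.findTransformECC(a[y:y+h,x:x+w],b[y:y+h,x:x+w],W,cv2.MOTION_TRANSLATION)
    print(n,cc,W[:,2])
```

```text
static [-0.02608975  1.88077613] moving [-0.05338122  0.03474401]
end static [-0.0188063   1.54993495]
mound [0.39415772 1.19051023]
roller 0.9979519662127921 [ 0.05019195 -0.13766687]
end 0.9914822021005953 [-0.04868634  0.16058952]
mound 0.9382707323195332 [0.31038642 1.24019   ]
finger 0.9988116706889755 [-0.01640492  0.0534802 ]
```

Run:
```python
from h import *
from scipy.optimize import least_squares
T=np.array([[613.7,277.9,98.1],[601.4,279.5,99],[588.8,281.3,98.1],[575.2,283.1,95.1],[562.5,284.8,90.5],[550.4,286.4,83.9],[540.5,287.8,76.5],[531.7,289,67.9],[524.2,290,58.2],[519,290.7,49.3],[514.7,291.3,39.8],[511.5,291.7,29.9],[510,291.9,22.8],[509.8,291.9,21.3],[509.6,292,20]])
Q=np.array([[wp(t)[0],t[2]] for t in T])
for fr in(0,1):
    f=lambda v:np.hypot(*(Q-v[:2]).T)-(v[2] if fr else 91.78)
    s=least_squares(f,[46,6,91.78][:2+fr]);v=s.x;ang=np.arctan2(Q[:,1]-v[1],-(Q[:,0]-v[0]))-.1974
    print(v,s.fun.round(2),ang.round(3))
```

```text
[45.24721882  6.9961837 ] [ 0.41  0.24 -0.01 -0.27 -0.22 -0.19 -0.13 -0.02  0.02 -0.01  0.06  0.13
  0.11  0.06  0.08] [ 1.527  1.392  1.253  1.1    0.951  0.799  0.663  0.528  0.394  0.282
  0.168  0.054 -0.025 -0.041 -0.055]
[46.09561462  5.9876209  92.93643446] [ 0.13  0.08 -0.06 -0.23 -0.11 -0.04  0.04  0.12  0.13  0.06  0.06  0.05
 -0.03 -0.1  -0.09] [ 1.516  1.383  1.245  1.094  0.947  0.797  0.663  0.53   0.398  0.287
  0.175  0.063 -0.015 -0.032 -0.046]
```

Request:
apply_moves:
  series:
    - [[0,0,0.006,0,0,0],[0,0,0.006,0,0,0],[0,0,0.006,0,0,0],[0,0,0,0,0,0],[0,0,0,0,0,0]]

```text
clock: 14.92
eef_pos: [509.4, 292.0, 19.1]
tool_rot: [-3.14, 0.001, 1.438]
force: [-3.2, -4.2, 3.1]
width: 16.9
```

Run:
```python
from h import *
p,r=load();save(p+[0,0,-.9],r)
st()
viewer.get_image("scene");im=viewer.get_image("scene");cv2.imwrite("pics/s5.png",cv2.resize(im[130:230,280:400],(720,600),interpolation=cv2.INTER_CUBIC))
b=cv2.imread("pics/w4.png",0);c=cv2.cvtColor(viewer.get_image("wrist"),cv2.COLOR_BGR2GRAY);cv2.imwrite("pics/w5.png",c)
for n,(x,y,w,h) in {"roller":(298,262,46,50),"end":(304,244,36,20),"mound":(362,210,24,26)}.items():
    W=np.eye(2,3,dtype=np.float32)
    cc,W=cv2.findTransformECC(b[y:y+h,x:x+w],c[y:y+h,x:x+w],W,cv2.MOTION_TRANSLATION)
    print(n,cc,W[:,2])
```

```text
t 14.93 p [509.4 292.   19.1] rot [-3.140e+00  1.000e-03  1.438e+00] F [-3.2 -4.2  3.1] T [-0.91  0.31 -0.05] w 16.9 | cmd [510.6 291.9  19.5]
roller 0.9984811626454096 [-0.04079886 -0.08496033]
end 0.9895302810758215 [-0.0168819   0.21245313]
mound 0.9529887309309117 [0.3304249 0.7592337]
```

View pics/s5.png

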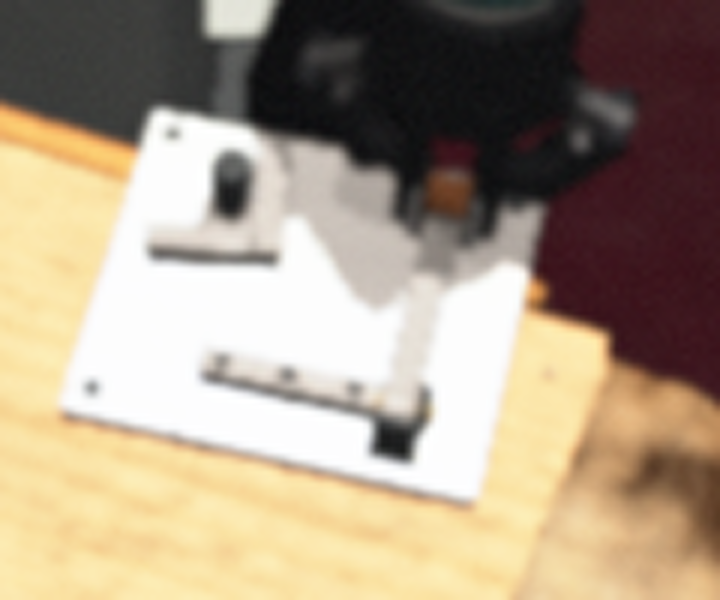

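Run:
```python
from h import *
q=lambda x,y:np.array([x/6+280,y/6+130])
X=tri([ray("scene",q(451,193)),ray("wrist",(322.5,290))]);print("roller",wp(X),X[2])
c,d=ray("scene",q(451,193));print("scene cam",c)
# scene systematic check: knob top (known z 63) vs wrist estimate; plate corners
for n,p,z in(("plate fl",q(470,502),18),("plate fr",q(62,415),18),("nr",q(152,108),18)):print(n,wp(atz("scene",p,z)).round(1))
for z in(20,25):print("predicted roller px crop at a=0,.05,.1",[((proj("scene",pw(46.5-91.78*np.cos(a+.1974),47,25.5+91.78*np.sin(a+.1974)))-[280,130])*6).round(1) for a in(0,.05,.1)])
```

```text
roller [-43.87873722  48.43598534] 45.36754007931805
scene cam [1051.48764216  259.60101052  821.48622058]
plate fl [77.6 84.4]
plate fr [ 79.2 -80.4]
nr [-74.8 -84.3]
predicted roller px crop at a=0,.05,.1 [array([443.5, 195. ]), array([444. , 190.7]), array([444.3, 186.9])]
predicted roller px crop at a=0,.05,.1 [array([443.5, 195. ]), array([444. , 190.7]), array([444.3, 186.9])]
```

Run:
```python
from h import *
i=viewer.camera_info("wrist");s=ctrl.read_state();R=Ro.from_euler("xyz",s["tool_rot"])
for y in(-2,0,2):print(y,[(z,round(proj("wrist",s["eef_pos"]+R.apply([0,y,-z]),i)[1],1)) for z in(17,19,21,23,25,27)])
for z in(19,22,25,28):print(z,[(proj("wrist",s["eef_pos"]+R.apply([x,0,-z]),i)[0]-160)*2 for x in(-9,9)])
```

```text
-2 [(17, np.float64(271.1)), (19, np.float64(273.4)), (21, np.float64(275.7)), (23, np.float64(278.2)), (25, np.float64(280.7)), (27, np.float64(283.2))]
0 [(17, np.float64(274.8)), (19, np.float64(277.1)), (21, np.float64(279.5)), (23, np.float64(282.0)), (25, np.float64(284.5)), (27, np.float64(287.2))]
2 [(17, np.float64(278.5)), (19, np.float64(280.9)), (21, np.float64(283.3)), (23, np.float64(285.8)), (25, np.float64(288.4)), (27, np.float64(291.1))]
19 [np.float64(287.742255587973), np.float64(365.1303889313423)]
22 [np.float64(286.9838688793002), np.float64(365.95558622760007)]
25 [np.float64(286.1937991568535), np.float64(366.81526377712316)]
28 [np.float64(285.3700186382996), np.float64(367.71162879071903)]
```

Request:
apply_moves:
  series:
    - [[0,0,0.006,0,0,0],[0,0,0.006,0,0,0],[0,0,0.006,0,0,0],[0,0,0,0,0,0],[0,0,0,0,0,0]]

```text
clock: 15.7
eef_pos: [509.4, 292.0, 18.8]
tool_rot: [-3.14, 0.001, 1.439]
force: [-3.9, -4.0, 8.2]
width: 16.7
```

Request:
apply_moves:
  series:
    - [[0,0,0.006,0,0,0],[0,0,0.006,0,0,0],[0,0,0.006,0,0,0],[0,0,0,0,0,0],[0,0,0,0,0,0]]

```text
clock: 16.32
eef_pos: [509.5, 292.0, 18.7]
tool_rot: [-3.14, 0.0, 1.438]
force: [-5.1, -5.9, 14.0]
width: 17.1
```

Run:
```python
from h import *
p,r=load();save(p+[0,0,-1.8],r)
st()
b=cv2.imread("pics/w5.png",0);c=cv2.cvtColor(viewer.get_image("wrist"),cv2.COLOR_BGR2GRAY);cv2.imwrite("pics/w6.png",c)
for n,(x,y,w,h) in {"roller":(298,262,46,50),"end":(304,244,36,20),"mound":(362,210,24,26)}.items():
    W=np.eye(2,3,dtype=np.float32)
    cc,W=cv2.findTransformECC(b[y:y+h,x:x+w],c[y:y+h,x:x+w],W,cv2.MOTION_TRANSLATION)
    print(n,cc,W[:,2])
```

```text
t 16.32 p [509.5 292.   18.7] rot [-3.14   0.     1.438] F [-5.1 -5.9 14. ] T [-1.15  0.88  0.05] w 17.1 | cmd [510.6 291.9  17.7]
roller 0.996549342952973 [-0.00450464  0.09995804]
end 0.998423476300629 [ 0.01197464 -0.01516924]
mound 0.9533550468824461 [0.1389648 0.4153305]
```

Run:
```python
from h import *
im=viewer.get_image("wrist");i=viewer.camera_info("wrist");cv2.imwrite("pics/w7.png",im)
pr=im[:,312:333].mean(1)
print([(r,int(pr[r,2]),int(pr[r,0])) for r in range(242,316)])
hs=im[280:300,:].mean(0);print([(c,int(hs[c,2]),int(hs[c,0])) for c in range(296,350)])
# plate near edge row at several columns
for c in(200,240,380):
    g=im[170:260,c-3:c+4].mean((1,2));print(c,[(170+r,int(g[r])) for r in range(18,50)])
for hx in(45,46,47):
  for a in(0,.02,.04,.06):
    f=lambda l,h,y=0:proj("wrist",pw(hx-l*np.cos(a)+h*np.sin(a),47+y,25.5+l*np.sin(a)+h*np.cos(a)),i)
    rr=[f(90+8*np.cos(t),18+8*np.sin(t))[1] for t in np.linspace(0,6.28,73)]
    print(hx,a,"roller",np.round([min(rr),max(rr)],1),"end",f(98,5.5)[1].round(1),f(98,-5.5)[1].round(1),"cols",f(90,26,-9)[0].round(1),f(90,26,9)[0].round(1))
print("near edge",[proj("wrist",pw(-75,y,18),i).round(1) for y in(-20,0,20,70)])
```

```text
[(242, 129, 114), (243, 130, 116), (244, 130, 115), (245, 130, 116), (246, 129, 115), (247, 126, 112), (248, 121, 108), (249, 106, 94), (250, 80, 71), (251, 62, 54), (252, 58, 51), (253, 58, 51), (254, 59, 52), (255, 58, 51), (256, 58, 52), (257, 59, 52), (258, 62, 54), (259, 69, 61), (260, 79, 70), (261, 85, 75), (262, 86, 76), (263, 86, 76), (264, 84, 74), (265, 76, 67), (266, 64, 57), (267, 60, 52), (268, 59, 52), (269, 57, 49), (270, 56, 44), (271, 54, 36), (272, 52, 27), (273, 52, 25), (274, 55, 25), (275, 57, 25), (276, 60, 26), (277, 62, 27), (278, 65, 27), (279, 67, 27), (280, 70, 28), (281, 72, 28), (282, 74, 28), (283, 75, 28), (284, 78, 29), (285, 79, 29), (286, 80, 30), (287, 83, 30), (288, 85, 31), (289, 87, 31), (290, 88, 31), (291, 89, 31), (292, 89, 31), (293, 87, 29), (294, 87, 31), (295, 87, 30), (296, 86, 31), (297, 85, 30), (298, 84, 31), (299, 83, 29), (300, 82, 30), (301, 81, 30), (302, 78, 29), (303, 77, 28), (304, 75, 29), (305, 75, 29), (306, 73, 29), (307, 73, 37), (308, 84, 62), (309, 95, 83), (310, 99, 88), (311, 99, 87), (312, 99, 87), (313, 99, 88), (314
[... 2095 characters left out ...]
 [273.3 311.6] end 261.0 249.2 cols 300.5 344.1
45 0.06 roller [276.4 315.3] end 263.5 251.1 cols 300.3 344.4
46 0 roller [269.5 306.7] end 258.2 247.7 cols 301.1 343.6
46 0.02 roller [272.3 310. ] end 260.5 249.3 cols 300.8 343.8
46 0.04 roller [275.3 313.6] end 262.9 251.0 cols 300.6 344.1
46 0.06 roller [278.4 317.2] end 265.4 252.9 cols 300.3 344.3
47 0 roller [271.4 308.6] end 260.1 249.5 cols 301.2 343.5
47 0.02 roller [274.3 312. ] end 262.4 251.1 cols 300.9 343.8
47 0.04 roller [277.3 315.5] end 264.8 252.8 cols 300.6 344.0
47 0.06 roller [280.4 319.2] end 267.3 254.7 cols 300.4 344.3
near edge [array([187.8, 203.9]), array([228., 204.]), array([268.2, 204. ]), array([368.7, 204.2])]
```

Request:
apply_moves:
  series:
    - [[0,0,-0.016,0,0,0],[0,0,0,0,0,0],[0,0,0,0,0,0],[0,0,0,0,0,0],[0,0,0,0,0,0]]
  claw: -0.1

```text
clock: 17.05
eef_pos: [510.5, 292.0, 18.3]
tool_rot: [-3.142, -0.0, 1.438]
force: [-0.7, 0.1, -0.0]
width: 38.4
```

Run:
```python
from h import *
p,r=load();save(p+[0,0,.8],r)
st()
b=cv2.imread("pics/w7.png",0);c=cv2.cvtColor(viewer.get_image("wrist"),cv2.COLOR_BGR2GRAY)
i=viewer.camera_info("wrist")
for n,(x,y,w,h) in {"roller":(304,264,36,48),"mound":(362,210,24,26)}.items():
    W=np.eye(2,3,dtype=np.float32)
    cc,W=cv2.findTransformECC(b[y:y+h,x:x+w],c[y:y+h,x:x+w],W,cv2.MOTION_TRANSLATION);print(n,cc,W[:,2])
p,_=load();plan(line([*p[:2],88],1.438,5),dec=2)
k=[517,203.8]
plan(line([*k,88],0.84,10),dec=2)
```

```text
t 17.05 p [510.5 292.   18.3] rot [-3.142 -0.     1.438] F [-0.7  0.1 -0. ] T [ 0.03 -0.02 -0.02] w 38.4 | cmd [510.6 291.9  18.5]
roller 0.9196164844528767 [ 0.82860506 -0.65080595]
mound 0.9769858428712335 [-0.5317681 -1.7112774]
[[[0, 0, -0.28, 0, 0, 0], [0, 0, -0.28, 0, 0, 0], [0, 0, -0.27, 0, 0, 0], [0, 0, -0.28, 0, 0, 0], [0, 0, -0.28, 0, 0, 0]]]
cmd [510.6 291.9  88. ] [3.142 0.    1.438]
[[[-0.17, 0.04, 0, 0, 0, 0.57], [-0.17, 0.04, 0, 0, 0, 0.57], [-0.17, 0.06, 0, 0, 0, 0.57], [-0.16, 0.07, 0, 0, 0, 0.57], [-0.16, 0.07, 0, 0, 0, 0.58]]]
[[[-0.16, 0.09, 0, 0, 0, 0.57], [-0.15, 0.09, 0, 0, 0, 0.57], [-0.14, 0.11, 0, 0, 0, 0.57], [-0.14, 0.11, 0, 0, 0, 0.57], [-0.13, 0.12, 0, 0, 0, 0.57]]]
cmd [517.1 203.7  88. ] [3.142 0.    0.84 ]
```

Request:
apply_moves:
  series:
    - [[0,0,-0.28,0,0,0],[0,0,-0.28,0,0,0],[0,0,-0.27,0,0,0],[0,0,-0.28,0,0,0],[0,0,-0.28,0,0,0]]

```text
clock: 17.73
eef_pos: [510.6, 292.0, 89.2]
tool_rot: [3.141, -0.0, 1.438]
force: [0.2, -0.1, -0.3]
width: 38.7
```

Request:
apply_moves:
  series:
    - [[-0.17,0.04,0,0,0,0.57],[-0.17,0.04,0,0,0,0.57],[-0.17,0.06,0,0,0,0.57],[-0.16,0.07,0,0,0,0.57],[-0.16,0.07,0,0,0,0.58]]
  claw: 0.3

```text
clock: 18.35
eef_pos: [513.7, 247.3, 87.7]
tool_rot: [-3.141, 0.0, 1.134]
force: [0.1, 0.1, -0.0]
width: 56.0
```

Request:
apply_moves:
  series:
    - [[-0.16,0.09,0,0,0,0.57],[-0.15,0.09,0,0,0,0.57],[-0.14,0.11,0,0,0,0.57],[-0.14,0.11,0,0,0,0.57],[-0.13,0.12,0,0,0,0.57]]

```text
clock: 18.98
eef_pos: [517.1, 203.1, 87.9]
tool_rot: [-3.142, 0.0, 0.836]
force: [-0.2, -0.4, -1.0]
width: 55.7
```

Run:
```python
from h import *
st();i=viewer.camera_info("wrist");im=viewer.get_image("wrist");cv2.imwrite("pics/w8.png",im)
print("knob exp",proj("wrist",[517,203.8,63],i))
t=viewer.get_image("top");cv2.imwrite("pics/v8.png",np.hstack([cv2.resize(im[120:400,180:500],(560,490)),cv2.resize(t[200:310,230:290],(240,490))]))
import pickle;pickle.dump(i,open("w8.pkl","wb"))
```

```text
t 18.98 p [517.1 203.1  87.9] rot [-3.142  0.     0.836] F [-0.2 -0.4 -1. ] T [-0.02  0.04 -0.02] w 55.7 | cmd [517.1 203.7  88. ]
knob exp [322.96161618 235.63809452]
```

View pics/v8.png

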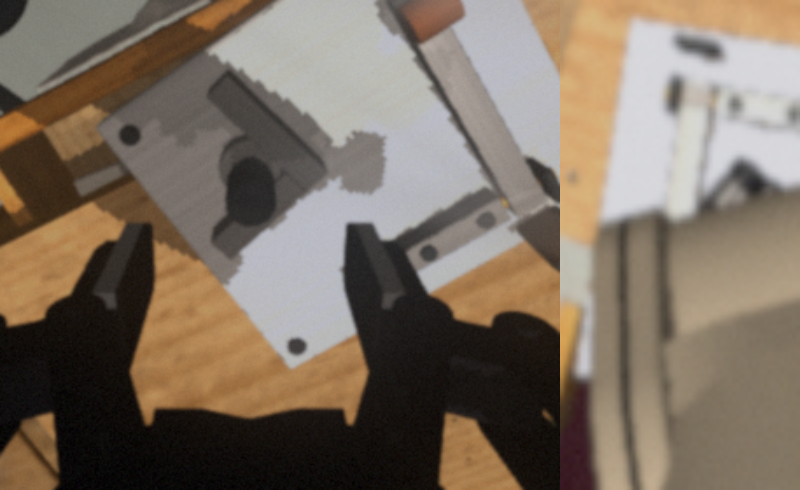

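Request:
apply_moves:
  series:
    - [[0,0,0.3,0,0,0],[0,0,0.3,0,0,0],[0,0,0.26,0,0,0],[0,0,0.22,0,0,0],[0,0,0,0,0,0]]

```text
clock: 19.7
eef_pos: [516.3, 203.4, 32.8]
tool_rot: [-3.141, 0.002, 0.84]
force: [0.6, -0.3, -0.1]
width: 55.5
```

Request:
apply_moves:
  series:
    - [[0,0,0,0,0,0],[0,0,0,0,0,0],[0,0,0,0,0,0],[0,0,0,0,0,0],[0,0,0,0,0,0]]
  claw: -1

```text
clock: 20.32
eef_pos: [517.6, 203.9, 34.6]
tool_rot: [3.141, -0.001, 0.84]
force: [-0.6, -0.3, 6.3]
width: 15.7
```

Run:
```python
from h import *
p,r=load();save(p-[0,0,54],r)
s=st();print(wp(s["eef_pos"]))
import pickle;i=pickle.load(open("w8.pkl","rb"))
W=lambda x,y:atz("wrist",(180+x/1.75,120+y/1.75),32,i)
a,b=W(232,72),W(327,163);d=b-a;print("yaw",np.arctan2(d[1],d[0]),np.linalg.norm(d))
```

```text
t 20.32 p [517.6 203.9  34.6] rot [ 3.141e+00 -1.000e-03  8.400e-01] F [-0.6 -0.3  6.3] T [-0.06  0.1  -0.04] w 15.7 | cmd [517.1 203.7  34. ]
[-26.09230446 -38.93830414]
yaw 0.06267453242474355 52.23763805633343
```

Run:
```python
from h import *
t=pw(12.5,12.5)
plan(line([*t[:2],34.2],0.645,15),dec=2)
```

```text
[[[0.09, 0, 0, 0, 0, 0.12], [0.08, 0.01, 0, 0, 0, 0.13], [0.09, 0, 0, 0, 0, 0.12], [0.09, 0, 0, 0, 0, 0.13], [0.08, 0, 0, 0, 0, 0.12]]]
[[[0.09, 0, 0, 0, 0, 0.13], [0.08, 0, 0, 0, 0, 0.12], [0.09, -0.01, 0, 0, 0, 0.12], [0.09, 0, 0, 0, 0, 0.13], [0.08, -0.01, 0, 0, 0, 0.12]]]
[[[0.09, 0, 0, 0, 0, 0.13], [0.09, -0.01, 0, 0, 0, 0.12], [0.08, -0.01, 0, 0, 0, 0.13], [0.09, -0.01, 0, 0, 0, 0.12], [0.08, -0.01, 0, 0, 0, 0.12]]]
cmd [562.7 249.5  34. ] [3.142 0.    0.645]
```

Request:
apply_moves:
  series:
    - [[0.09,0,0,0,0,0.12],[0.08,0.01,0,0,0,0.13],[0.09,0,0,0,0,0.12],[0.09,0,0,0,0,0.13],[0.08,0,0,0,0,0.12]]

```text
clock: 20.95
eef_pos: [532.5, 218.8, 34.6]
tool_rot: [3.141, -0.0, 0.775]
force: [-0.7, -0.1, 6.2]
width: 15.8
```

Request:
apply_moves:
  series:
    - [[0.09,0,0,0,0,0.13],[0.08,0,0,0,0,0.12],[0.09,-0.01,0,0,0,0.12],[0.09,0,0,0,0,0.13],[0.08,-0.01,0,0,0,0.12]]

```text
clock: 21.58
eef_pos: [547.7, 234.2, 34.7]
tool_rot: [3.141, -0.0, 0.71]
force: [-0.2, -0.8, 5.8]
width: 15.8
```

Request:
apply_moves:
  series:
    - [[0.09,0,0,0,0,0.13],[0.09,-0.01,0,0,0,0.12],[0.08,-0.01,0,0,0,0.13],[0.09,-0.01,0,0,0,0.12],[0.08,-0.01,0,0,0,0.12]]

```text
clock: 22.2
eef_pos: [563.0, 249.4, 34.6]
tool_rot: [3.141, -0.0, 0.645]
force: [-1.0, -1.1, 6.1]
width: 15.8
```

Run:
```python
from h import *
s=st();print(wp(s["eef_pos"]));i=viewer.camera_info("wrist");im=viewer.get_image("wrist");cv2.imwrite("pics/w9.png",im)
cv2.imwrite("pics/v9.png",cv2.resize(im[130:380,200:440],(576,600),interpolation=cv2.INTER_CUBIC))
import pickle;pickle.dump(i,open("w9.pkl","wb"))
```

```text
t 22.2 p [563.  249.4  34.6] rot [ 3.141 -0.     0.645] F [-1.  -1.1  6.1] T [-0.2   0.19  0.  ] w 15.8 | cmd [562.7 249.5  34. ]
[12.92341454 12.21384887]
```

View pics/v9.png

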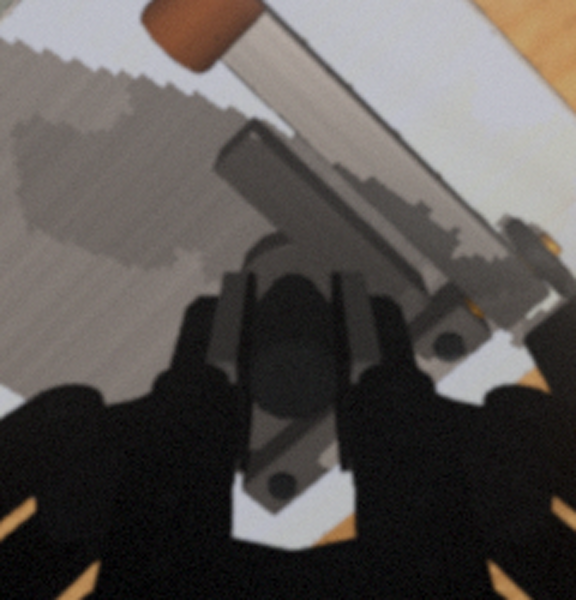

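Request:
apply_moves:
  series:
    - [[0.03,0,0,0,0,0],[0.03,0,0,0,0,0],[0.03,0,0,0,0,0],[0.02,0,0,0,0,0],[0.02,0,0,0,0,0]]

```text
clock: 22.88
eef_pos: [568.1, 253.3, 34.6]
tool_rot: [3.141, -0.0, 0.645]
force: [-0.9, -1.4, 6.0]
width: 16.2
```

Request:
apply_moves:
  series:
    - [[0.01,0,0,0,0,0],[0.01,0,0,0,0,0],[0.01,0,0,0,0,0],[0.01,0,0,0,0,0],[0.01,0,0,0,0,0]]

```text
clock: 23.5
eef_pos: [568.8, 254.3, 34.6]
tool_rot: [-3.141, 0.002, 0.645]
force: [-4.6, -2.4, 9.2]
width: 16.2
```

```bash
cat >> h.py <<'E'
def pf():
    s=st();u=Ro.from_euler("z",YAW);print("plate pos",wp(s["eef_pos"]).round(2),"F plate",u.inv().apply(s["force"]).round(1),"T plate",u.inv().apply(s["torque"]).round(2));return s
def adv(rows):
    p,r=load()
    for w in rows:p=p+r.apply(np.array(w[:3])*50);r=r*Ro.from_rotvec(np.array(w[3:])*np.radians(6))
    save(p,r)
E
python3 - <<'E'
from h import *
adv([[.18,0,0,0,0,0]]);pf()
E
```

```text
t 23.5 p [568.8 254.3  34.6] rot [-3.141e+00  2.000e-03  6.450e-01] F [-4.6 -2.4  9.2] T [-0.37  0.8   0.05] w 16.2 | cmd [569.9 254.9  34. ]
plate pos [17.97 17.82] F plate [-4.2 -3.   9.2] T plate [-0.47  0.74  0.05]
```

Request:
apply_moves:
  series:
    - [[0.01,0,0.004,0,0,0],[0.01,0,0.004,0,0,0],[0.01,0,0.004,0,0,0],[0.01,0,0.004,0,0,0],[0.01,0,0.004,0,0,0]]

```text
clock: 24.12
eef_pos: [568.8, 254.5, 34.6]
tool_rot: [-3.14, 0.007, 0.645]
force: [-10.5, -5.5, 22.3]
width: 16.3
```

Run:
```python
from h import *
adv([[.05,0,.02,0,0,0]]);pf()
```

```text
t 24.12 p [568.8 254.5  34.6] rot [-3.14   0.007  0.645] F [-10.5  -5.5  22.3] T [-1.1   2.08  0.06] w 16.3 | cmd [571.9 256.4  33. ]
plate pos [17.95 18.03] F plate [-9.7 -6.9 22.3] T plate [-1.37  1.92  0.06]
```

Request:
apply_moves:
  series:
    - [[0.01,-0.004,-0.003,0,0,0],[0.01,-0.004,-0.003,0,0,0],[0.01,-0.004,-0.002,0,0,0],[0.01,-0.004,-0.002,0,0,0],[0,0,0,0,0,0]]

```text
clock: 24.75
eef_pos: [568.8, 254.5, 34.6]
tool_rot: [-3.14, 0.01, 0.644]
force: [-11.1, -7.0, 19.7]
width: 16.0
```

Run:
```python
from h import *
adv([[.04,-.016,-.01,0,0,0]]);pf()
i=viewer.camera_info("wrist");im=viewer.get_image("wrist");cv2.imwrite("pics/w10.png",im)
cv2.imwrite("pics/v10.png",cv2.resize(im[110:310,250:430],(720,800),interpolation=cv2.INTER_CUBIC)[:600])
import pickle;pickle.dump(i,open("w10.pkl","wb"))
```

```text
t 24.75 p [568.8 254.5  34.6] rot [-3.14   0.01   0.644] F [-11.1  -7.   19.7] T [-1.55  2.18  0.04] w 16.0 | cmd [573.  258.3  33.5]
plate pos [18.01 18.08] F plate [-10.1  -8.4  19.7] T plate [-1.83  1.96  0.04]
```

View pics/v10.png

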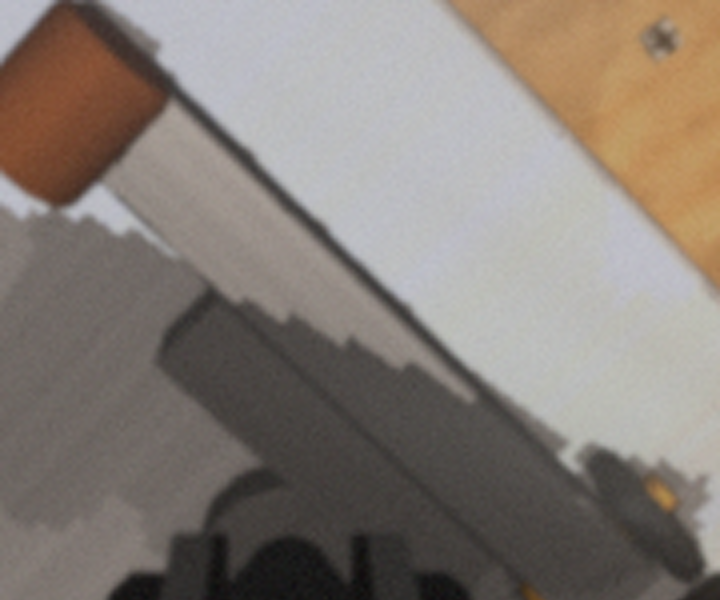

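Request:
apply_moves:
  series:
    - [[0.02,-0.002,0,0,0,0],[0.02,-0.002,0,0,0,0],[0.02,-0.002,0,0,0,0],[0.02,-0.002,0,0,0,0],[0,0,0,0,0,0]]

```text
clock: 25.42
eef_pos: [568.9, 254.7, 34.7]
tool_rot: [-3.139, 0.017, 0.644]
force: [-16.5, -12.4, 27.7]
width: 15.7
```

Run:
```python
from h import *
adv([[.08,-.008,0,0,0,0]]);pf()
```

```text
t 25.43 p [568.9 254.7  34.7] rot [-3.139  0.017  0.644] F [-16.5 -12.4  27.7] T [-2.51  3.49  0.08] w 15.7 | cmd [575.9 261.   33.5]
plate pos [18.03 18.23] F plate [-14.7 -14.5  27.7] T plate [-2.95  3.13  0.08]
```

Request:
apply_moves:
  series:
    - [[0,0,0,0,0.04,0],[0,0,0,0,0.04,0],[0,0,0,0,0.04,0],[0,0,0,0,0.04,0],[0,0,0,0,0,0]]

```text
clock: 26.05
eef_pos: [568.9, 254.6, 34.5]
tool_rot: [-3.139, 0.0, 0.644]
force: [-17.8, -11.6, 27.7]
width: 16.5
```

Run:
```python
from h import *
adv([[0,0,0,0,.16,0]]);pf()
```

```text
t 26.05 p [568.9 254.6  34.5] rot [-3.139  0.     0.644] F [-17.8 -11.6  27.7] T [-2.58  3.52  0.07] w 16.5 | cmd [575.9 261.   33.5]
plate pos [18.09 18.2 ] F plate [-16.1 -13.8  27.7] T plate [-3.03  3.15  0.07]
```

Request:
apply_moves:
  series:
    - [[0,0,0,0,0,0],[0,0,0,0,0,0],[0,0,0,0,0,0],[0,0,0,0,0,0],[0,0,0,0,0,0]]

```text
clock: 26.68
eef_pos: [568.9, 254.7, 34.6]
tool_rot: [-3.139, 0.0, 0.644]
force: [-16.8, -11.4, 27.3]
width: 15.9
```

Run:
```python
from h import *
pf()
im=viewer.get_image("wrist");cv2.imwrite("pics/w11.png",im);sc=viewer.get_image("scene")
a=cv2.resize(im[150:310,255:395],(525,600),interpolation=cv2.INTER_CUBIC);b=cv2.resize(sc[140:240,285:330],(270,600),interpolation=cv2.INTER_CUBIC)
cv2.imwrite("pics/v11.png",np.hstack([np.clip(a*1.6,0,255).astype(np.uint8),cv2.resize(sc[135:215,300:375],(270,288))[[*range(288)]+[0]*312]]))
```

```text
t 26.68 p [568.9 254.7  34.6] rot [-3.139  0.     0.644] F [-16.8 -11.4  27.3] T [-2.55  3.5   0.1 ] w 15.9 | cmd [575.9 261.   33.5]
plate pos [18.05 18.23] F plate [-15.2 -13.6  27.3] T plate [-2.99  3.13  0.1 ]
```

View pics/v11.png

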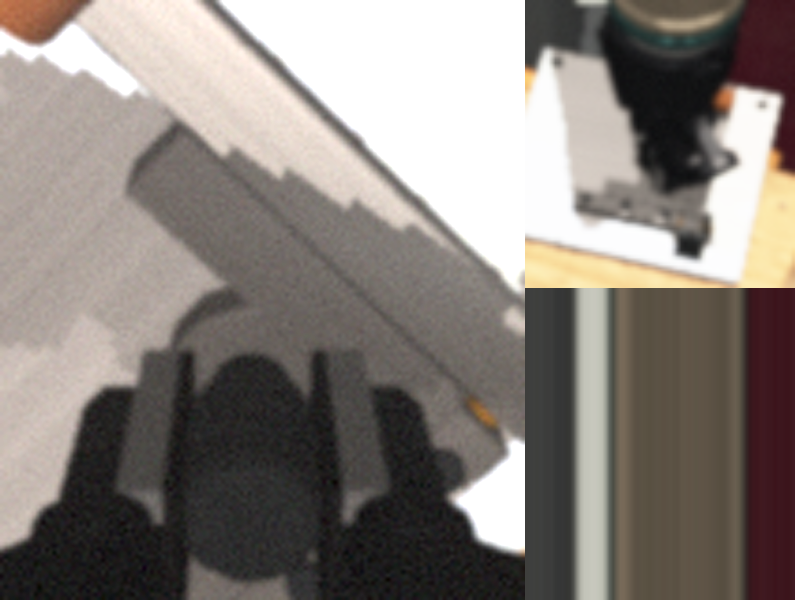

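The seam along the bar is thin and even over the whole length of the square, and no gap shows at the fence. The square looks flat, the tool is upright, and the forces are steady.

```bash
python3 -c "
from cell import ctrl
print(ctrl.finish_job())"
```

```text
the job is handed in; nothing more can be done
None
```

I handed the job in at about 27 s, with the stop bar down on its rest and the try square held by its knob, pressed into the corner. No verdict was reported.

**Stop bar:** I pinched the roller and swung the bar all the way down in small steps. Forces stayed around 5 N, rising to about 14 N only when I pressed at the very bottom. After I let go, the wrist picture showed it lying down.

**Try square:** I took it by the knob along the diagonal, slid it flat into the corner and pressed. The knob ended at (18.05, 18.2) mm from the plate's centre, against a nominal (18, 18).

**Last checks:**
- **Push:** about 15 N towards the fence, 14 N towards the bar and 27 N down, all steady. The tool was upright.
- **Seating:** the last picture showed an even, closed seam along the bar. The part of the fence side that I could see had no gap.

**Less certain:**
- **Roller slip:** the roller slipped about 6 mm in the pads during the swing, so the fingertips ended close to the plate. I judged that the bar was on its rest from the picture geometry, good to about 0.02 rad. Force alone could not tell the rest from the plate.
- **Lean under load:** the tool leaned about 1° while I raised the push. I turned it back upright before the final check.
- **Fence contact:** the gripper hid most of the fence face, so contact along its full length is inferred from the position, the force and the flush bar side.

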